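Hang the coffee tamper on its side-opening hook

ROBOT

A 6-joint arm with a two-finger parallel gripper is mounted at the origin on the work surface. World frame = base frame: x ahead of the robot, y to its left, z up, the work surface at z = 0. Lengths are in m, angles in degrees, forces in N, time in s.
With the tool pointing down it reaches from about 0.35 to 0.875 m from the base axis. Payload 4.2 kg.
Tool frame: the origin (TCP) lies on the centre line of the jaws, within the pads' length; the fingertips stand 19 mm ahead of it and the grasp point (between the pads) is the TCP; x points along the fingers, y is the direction in which the jaws open and shut, and the axes are right-handed (so a half turn about x gives the same grasp; the last joint's range is limited). The gripper opens to 87 mm and grips with 3 to 60 N. Pads are 19 mm wide; open, the fingers measure 117 mm over their backs; the gripper's body (75 mm by 190 mm) begins 51 mm behind the grasp point.
Start: joints at [14.817, 22.042, 0.453, 0, -68.411, -14.817], TCP at [0.625, 0, 0.242] pointing down, gripper open.
Joint ranges: [-179.83, 179.83], [-69.29, 118.12], [-61.27, 80.66], [-181.25, 117.63], [-171.15, -9.14], [-177.46, 177.46]. Speed limits (degrees/s): [159.86, 159.86, 180, 180, 180, 180].

INTERFACE

Orientations are given as a 3x3 rotation matrix whose columns are the frame's x, y, z axes.
In Python, from station import r, viewer, job, spotter gives the robot as it stands.
- The arm moves only by the tool play_rows, never from a script. Its argument "commands" is a list of rows, each an object of numbers: "fingers": the gripper command: -1 is fully open, 1 is shut, values between are in proportion; "tx", "ty", "tz": the shift along the tool's x, y, z normalised to -1 to 1, where 1 is 750 mm; "ax", "ay", "az": the turn, a rotation vector about the tool's x, y, z normalised to -1 to 1, where 1 is pi rad. In form: [{"fingers": .., "tx": .., "ty": .., "tz": .., "ax": .., "ay": .., "az": ..}, ...]. A call has 1 to 5 rows; each row is the pose to reach, as a shift and turn from the pose commanded when the call began, along the tool's axes at that moment, turning the shorter way round; what a row does not reach only later rows make up. A row lasts 1/12 s, in which the tool goes at most 41.7 mm and 7.16 degrees, less where a joint would pass 70% of its speed; a pose out of reach is approached as far as the arm can. A call with a number of a shift or a turn outside -1 to 1 is refused whole. A call with a gripper value outside its range is refused whole. The fingers move at their own pace and stop on an object; the grip force is fixed at half the most. Time passes only in rows, so rows that repeat a pose let the fingers close. It gives the time, the measured TCP pose, the force and the opening at its end, in the units of the state.
- r.sense(): the state, without advancing time (a new reading comes with each control period).
- viewer.capture(name): name is "scene" or "side" or "wrist"; returns a dict with "image" (400x640x3 uint8, red, green, blue), "fx", "fy", "cx", "cy" (pixels), "dist" ([k1, k2, p1, p2, k3] as OpenCV has them; the pictures are not rectified), "R" (3x3) and "t" (3): a world point X has camera coordinates R X + t; the wrist camera has in their place "mount" (4x4, takes a point from camera to tool coordinates, whose origin is the TCP and whose axes are the tool frame's). Camera axes: x right, y down, z forward; pixel columns grow to the right and rows downward; lengths in m; the calibration is good to about 2 mm. A picture is of the moment at which its call begins: read the wrist's pose just before it. There is no depth.
- job.finish_job(): hands the job in, once; it reports no verdict.
Trained networks look in a picture, given as the dict that the camera call returned (one of the last four; its "shot" number tells which), for a name from the list of things; names that differ only in an ending like _2 or _b are one class to them, and where a whole thing is asked for, a point or a joint stands for the part that bears it (a point fixed in the world has none). Each returns a list of dicts, best first, with "score" (0 to 1); they miss things now and then, are a little off and sometimes report something else, mostly with a low value. They report only what shows in the picture. A call takes as long as a camera call.
- spotter.find_in(name, picture): "uv" ([column, row] in pixels, amid what is visible of it).
- spotter.silhouettes(name, picture): "region" (400x640 bool, what is visible of it) and "uv" ([column, row] in pixels, amid what is visible of it).
The state is a dict: "time_s": time; "joints": joint angles; "joint_velocities": joint speeds; "effort": joint torques, N m; "tcp_pos": TCP position; "ee_rot": TCP orientation; "wrist_force": force on the tool from outside, world axes, zero at the start; "moment": the same for the moment, N m; "gripper_width": opening from 0.0 (shut) to 1.0 (fully open).
Only numpy, scipy, OpenCV 4.12 (cv2) and the standard library are available. Lean on these libraries where they do the work, as an engineer would, in place of code of your own. Each camera call takes 0.05 s, during which the arm holds its last target. There are 200 camera calls.

TASK

Put the coffee tamper away: take it by its wooden handle from the rubber mat, bring its thin neck in sideways through the open side of the stand's hook, find the seat by feel, and let the collar down gently between the hook's upturned tips and its upturned rear rim so that the tamper hangs straight and fully home before you let go. The hook's arm is thin and springy: never push on it with more than about 8 N before the collar has dropped in, and leave the other things on the shelf where they are.

Things in the scene. Friction and masses are not known exactly. Their poses are not given: they have to be found in the camera images.
- tamper_grip (a point): Middle of the tamper's wooden handle, on its upright axis, 84 mm above its underside. Handle: 34 mm wide and round from 52 to 98 mm above the underside, rounding off to its top at 112 mm. The tamper stands upright on the mat; 0.3 to 0.48 kg, heavy at the base.
- tamper: The same tamper; origin at the centre of its underside, z up its axis. Round all about: steel base 54 mm wide, 0 to 20 mm high; bare steel neck 12 mm thick from 20 to 46 mm; steel collar 42 mm wide from 46 to 52 mm, whose flat underside hangs on the hook; then the handle.
- mat: Round black rubber tamping mat, 110 mm wide, 6 mm high, fixed; the tamper stands on it. Origin under its centre.
- stand: Tamper stand, fixed: round steel foot 100 mm wide, 10 mm high, upright 14 mm post in its middle (clamp on top ends 123 mm high). Origin at the foot of the post, on the shelf; z up. A thin level steel arm runs from the post about towards -x of this frame and carries the hook, whose open side (mouth) faces about +y of this frame.
- hook_straight (a point): Point fixed to the stand, 130 mm from the post along its -x, 115 mm high (the hook plate's top). Axes as the stand's. If the arm were turned exactly straight, the axis of the seated tamper would pass here. The real seat is off by the arm's unknown turn (see hook_pivot), mostly along y: find it by touch.
- hook_mouth (a point): 25 mm along +y from hook_straight: middle of the mouth, were the arm straight. The hook is a flat C of 4 mm plate; its throat, 24 mm wide between 8 mm limbs, lets the neck's axis go 14 mm past the seat (to -y) before it meets the closed end. Tips beside the mouth and a rim across the rear, both 3 mm thick, turn up 10 mm, their inner faces 23.5 mm either side of the seat's middle: the collar drops in between.
- hook_pivot (a point): Top of the post, 115 mm high, where the arm swivels stiffly. The arm was left turned up to 8 degrees either way (not measured), which shifts the hook up to 18 mm either way along the stand's y and turns its mouth as much. At the hook the arm gives roughly 1 mm per 1 to 2 N sideways or down, and springs back. Harmed by over 8 N before the collar has dropped in, or over 25 N at any time.
- jug: Stainless milk jug, 84 mm wide, 96 mm high, handle sticking out to 72 mm from its middle on its +y side. Origin under its centre. Leave alone.
- cup0: Lower of two stacked white ceramic cups, 72 mm wide, 60 mm high, standing on a 58 mm wide foot. The pair is 112 mm high. Origin under its centre. Leave alone.
- cup1: Upper of the two stacked cups, the same size. Leave alone.
- scoop: Pale yellow plastic scoop: bowl 48 mm wide, 34 mm high, flat handle reaching 116 mm from the bowl's centre along its -x. Origin under the bowl. Leave alone.
- leveller: Steel coffee leveller, a plain puck 58 mm wide and 36 mm high without neck or handle. Origin under its centre. Leave alone.
- portafilter: Portafilter lying on the shelf: steel basket 68 mm wide, 30 mm high, black handle reaching 167 mm from the basket's centre along its -x. Origin under the basket. Leave alone.
- syrup: Amber glass bottle, 62 mm wide, 170 mm high. Origin under its centre. Leave alone.

How it is judged:
By the outcome, as a careful person would: the job done as asked, in the order asked, and still so for the second after the job is handed in, with the robot touching nothing.
It also fails if it takes over 51 s, if anything falls off the work surface, if the arm or the gripper's body presses on something with over 40 N, if the wrist force passes 120 N, or if a joint passes its speed limit or range.

## Working session

There is one attempt and no reset: what is moved stays moved. The work goes in short steps, Python scripts to look and compute and a tool call to move; the robot and the scene stay as the last step left them, time stands still between calls to the robot, and variables do not carry over. Pictures are saved under pics/ and viewed, about 8 in all and at most 12, crops included, and the job is handed in when it is done.

Besides the shell and the picture viewer there is one more tool, called after "Emit:" as a command line: name --argument value ..., lists and objects as JSON in quotes. play_rows: Moves the arm, as the interface text tells. Its arguments: {"type":"object","properties":{"commands":{"type":"array"}},"required":["commands"]}

```bash
mkdir -p pics; ls; cat > h.py <<'E'
import numpy as np, cv2
from station import r, viewer, job, spotter
def ray(p,uv,s=None):
    K=np.array([[p['fx'],0,p['cx']],[0,p['fy'],p['cy']],[0,0,1]])
    u=cv2.undistortPoints(np.array([[uv]],float),K,np.array(p['dist'],float))[0,0]
    d=np.array([u[0],u[1],1.])
    if 'mount' in p:
        M=np.array(p['mount']);R=np.array(s['ee_rot']);c=R@M[:3,3]+s['tcp_pos'];d=R@M[:3,:3]@d
    else:
        R=np.array(p['R']);c=-R.T@np.array(p['t']);d=R.T@d
    return c,d/np.linalg.norm(d)
def atz(p,uv,z,s=None):
    c,d=ray(p,uv,s);return c+d*(z-c[2])/d[2]
def proj(p,X,s=None):
    K=np.array([[p['fx'],0,p['cx']],[0,p['fy'],p['cy']],[0,0,1]])
    if 'mount' in p:
        M=np.array(p['mount']);Rt=np.array(s['ee_rot'])@M[:3,:3];c=np.array(s['ee_rot'])@M[:3,3]+s['tcp_pos'];R=Rt.T;t=-R@c
    else: R=np.array(p['R']);t=np.array(p['t'])
    return cv2.projectPoints(np.array(X,float).reshape(-1,3),cv2.Rodrigues(R)[0],t,K,np.array(p['dist'],float))[0].reshape(-1,2)
def tri(rays):
    A=0;b=0
    for c,d in rays:
        P=np.eye(3)-np.outer(d,d);A=A+P;b=b+P@c
    return np.linalg.solve(A,b)
def save(p,f): cv2.imwrite('pics/'+f,cv2.cvtColor(p['image'],cv2.COLOR_RGB2BGR))
E
python3 - <<'E'
from h import *
s=r.sense();print(s)
P={}
for n in('scene','side','wrist'):
    p=P[n]=viewer.capture(n);
    print(n,p.get('t'),[round(p[k],1) for k in('fx','cx','cy')],p['dist'])
    for o in('tamper_grip','tamper','mat','stand','jug','cup0','syrup','leveller','scoop','portafilter'):
        f=spotter.find_in(o,p)[:2]
        print(o,[(np.round(q['uv']).tolist(),round(q['score'],2), np.round(atz(p,q['uv'],.05,s),3)[:2].tolist()) for q in f])
cv2.imwrite('pics/a.png',cv2.cvtColor(np.vstack([P['scene']['image'],P['side']['image']]),cv2.COLOR_RGB2BGR)[:, :])
im=cv2.imread('pics/a.png');cv2.imwrite('pics/a.png',cv2.resize(im,(480,600)))
save(P['scene'],'scene.png');save(P['side'],'side.png');save(P['wrist'],'wrist.png')
E
```

```text
pics
{'time_s': 0.0, 'joints': array([ 1.48153879e+01,  2.20922438e+01,  3.79844255e-01, -2.94002868e-02,
       -6.84105240e+01, -1.48188678e+01]), 'joint_velocities': array([-0.04626458, -0.03166998,  0.10976539, -0.00734142,  0.03396432,
       -0.14045802]), 'effort': array([ 5.69075401e-04, -3.90661991e+01,  1.87403029e+01,  4.22001421e+00,
        1.09914420e-02, -1.81494070e-04]), 'tcp_pos': array([6.24442510e-01, 1.08668687e-05, 2.40443310e-01]), 'ee_rot': array([[-2.19605573e-03, -9.99997557e-01,  2.49960114e-04],
       [-8.73135325e-05,  2.50152462e-04,  9.99999965e-01],
       [-9.99997585e-01,  2.19603382e-03, -8.78626680e-05]]), 'wrist_force': array([ 0.12454097, -0.519134  ,  0.8651686 ]), 'moment': array([-0.03645948,  0.00381836,  0.00077771]), 'gripper_width': 0.9984599673958826}
scene [ 0.11597306 -0.28368792  1.92030243] [483.1, 315.6, 205.1] [-0.0767149  0.         0.         0.         0.       ]
tamper_grip [([364.0, 198.0], 0.98, [0.465, 0.096])]
tamper [([367.0, 198.0], 0.78, [0.463, 0.103])]
mat [([375.0, 214.0], 0.71, [0.54, 0.131]), ([254.0, 235.0], 0.38, 
[... 1003 characters left out ...]

syrup [([272.0, 132.0], 0.75, [0.719, 0.382])]
leveller [([283.0, 242.0], 0.8, [0.391, -0.075])]
scoop [([345.0, 181.0], 0.52, [0.702, -0.006]), ([382.0, 237.0], 0.21, [0.597, -0.244])]
portafilter [([446.0, 277.0], 0.88, [0.605, -0.442]), ([384.0, 233.0], 0.54, [0.612, -0.24])]
wrist None [345.2, 323.4, 203.8] [0.00292362 0.         0.         0.         0.        ]
tamper_grip [([467.0, 260.0], 0.65, [0.472, 0.084])]
tamper [([467.0, 259.0], 0.68, [0.471, 0.083])]
mat [([473.0, 235.0], 0.66, [0.468, 0.055])]
stand []
jug [([334.0, 335.0], 0.67, [0.612, 0.178])]
cup0 []
syrup []
leveller [([526.0, 136.0], 0.98, [0.431, -0.047])]
scoop [([211.0, 196.0], 0.91, [0.737, 0.013])]
portafilter []
```

```bash
python3 - <<'E'
import cv2,numpy as np
a=cv2.imread('pics/scene.png')[130:330,150:500];b=cv2.imread('pics/side.png')[90:310,180:530]
cv2.imwrite('pics/b.png',np.vstack([cv2.resize(a,(525,300)),cv2.resize(b,(477,300)) if 0 else cv2.resize(b,(525,300))]))
E
```

```text
(no output)
```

View pics/b.png

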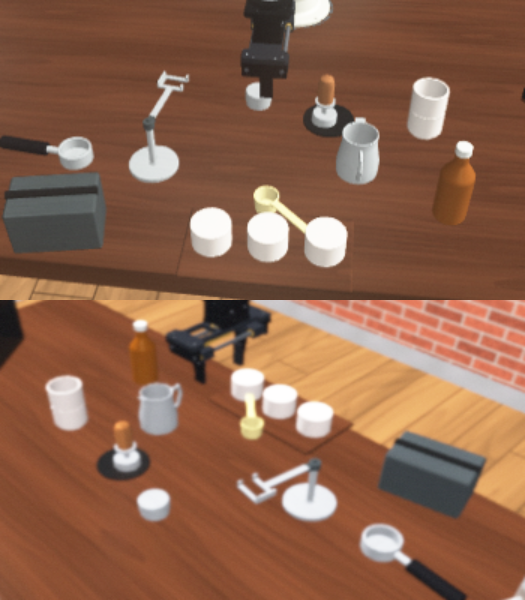

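View pics/wrist.png

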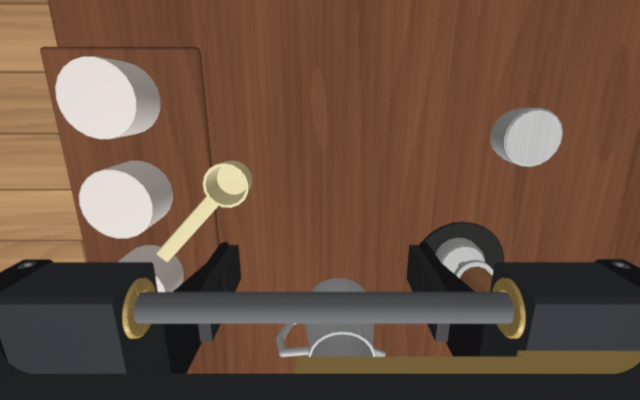

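The images show the tamper on its mat at about (365,198) in the scene view. The stand's post is at about (250,211) and its hook at about (267,185), with the mouth towards world +y. Next I zoom in on the stand.

```bash
python3 - <<'E'
from h import *
P={n:viewer.capture(n) for n in('scene','side')}
print('grip',tri([ray(P[n],spotter.find_in('tamper_grip',P[n])[0]['uv']) for n in P]))
for n in P:
    for o in ('mat','jug','leveller'):
        f=spotter.silhouettes(o,P[n])[0];ys,xs=np.where(f['region']);print(n,o,f['score'],xs.min(),xs.max(),ys.min(),ys.max(),atz(P[n],[(xs.min()+xs.max())/2,(ys.min()+ys.max())/2],.003 if o=='mat' else .03))
a=P['scene']['image'][170:260,220:320];b=P['side']['image'][180:260,330:430]
c=np.vstack([cv2.resize(a,None,fx=6,fy=3.5,interpolation=2)[:315],cv2.resize(b,None,fx=6,fy=3.5,interpolation=2)])
cv2.imwrite('pics/c.png',cv2.cvtColor(c,cv2.COLOR_RGB2BGR))
E
```

```text
grip [0.46881762 0.10668823 0.04766522]
scene mat 0.8 352 385 200 221 [0.46795218 0.1116888  0.003     ]
scene jug 0.61 374 403 209 251 [0.58410737 0.1740333  0.03      ]
scene leveller 0.56 424 449 182 209 [0.4002694  0.32830625 0.03      ]
side mat 0.66 245 279 199 222 [0.45693724 0.10881926 0.003     ]
side jug 0.91 272 299 152 188 [0.61910579 0.18869043 0.03      ]
side leveller 0.59 272 292 229 250 [ 0.40816961 -0.04954348  0.03      ]
```

View pics/c.png

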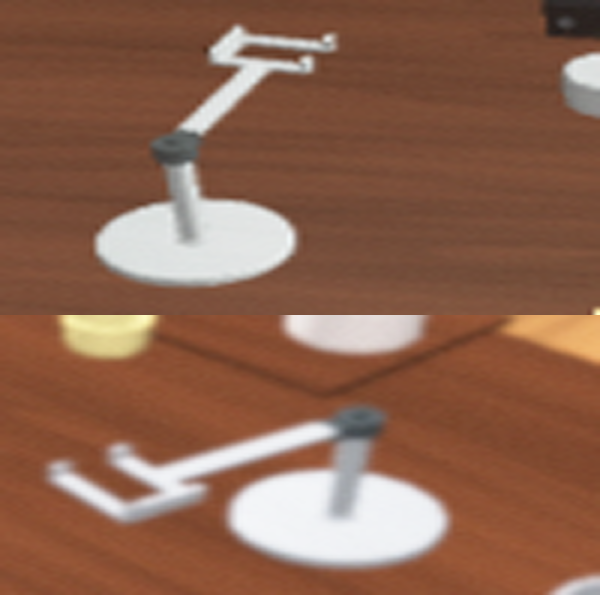

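```bash
python3 - <<'E'
from h import *
P={n:viewer.capture(n) for n in('scene','side')}
def res(X):return 0
for k,a,b,z in(('clamp',(249.3,207.6),(389.8,208.6),.123),('tipFar',(275,182),(340,223.7),.123),('tipNear',(271,188.6),(350.3,219.1),.123),('rimFar',(259.7,178.6),(350.8,236.5),.122),('rimNear',(255.3,185.1),(364.2,229),.122),('foot',(252.5,238.6),(387,238),.01)):
    print(k,tri([ray(P['scene'],a),ray(P['side'],b)]).round(4),atz(P['scene'],a,z).round(4),atz(P['side'],b,z).round(4))
g=[spotter.find_in('tamper_grip',P[n])[0]['uv'] for n in P];print(g,[atz(P[n],u,.085).round(4) for n,u in zip(P,g)],spotter.find_in('tamper_grip',P['side'])[:2])
E
```

```text
clamp [ 0.6342 -0.2304  0.1206] [ 0.636  -0.2283  0.123 ] [ 0.6323 -0.2333  0.123 ]
tipFar [ 0.501  -0.1792  0.1181] [ 0.5077 -0.1779  0.123 ] [ 0.4973 -0.1823  0.123 ]
tipNear [ 0.5333 -0.1851  0.1169] [ 0.5416 -0.1836  0.123 ] [ 0.5283 -0.1887  0.123 ]
rimFar [ 0.4882 -0.2296  0.1178] [ 0.4942 -0.2285  0.122 ] [ 0.485  -0.2316  0.122 ]
rimNear [ 0.5282 -0.2357  0.1215] [ 0.5283 -0.2348  0.122 ] [ 0.528  -0.2369  0.122 ]
foot [ 0.6402 -0.2303  0.0045] [ 0.6452 -0.2277  0.01  ] [ 0.6361 -0.2344  0.01  ]
[[366.5, 201.3], [263.7, 198.2]] [array([0.5236, 0.1029, 0.085 ]), array([0.4432, 0.0695, 0.085 ])] [{'uv': [263.7, 198.2], 'score': 0.61}]
```

Emit:
play_rows --commands '[{"fingers": -1, "tx": 0, "ty": 0.213, "tz": 0.067, "ax": 0, "ay": 0, "az": 0}, {"fingers": -1, "tx": 0, "ty": 0.213, "tz": 0.067, "ax": 0, "ay": 0, "az": 0}, {"fingers": -1, "tx": 0, "ty": 0.213, "tz": 0.067, "ax": 0, "ay": 0, "az": 0}, {"fingers": -1, "tx": 0, "ty": 0.213, "tz": 0.067, "ax": 0, "ay": 0, "az": 0}, {"fingers": -1, "tx": 0, "ty": 0.213, "tz": 0.067, "ax": 0, "ay": 0, "az": 0}]'

```text
time_s: 2.82
tcp_pos: [0.4584, 0.0501, 0.2411]
ee_rot: [[-0.004, -1.0, -0.002], [0.0, -0.002, 1.0], [-1.0, 0.004, 0.0]]
wrist_force: [-0.3, -0.6, -1.0]
gripper_width: 1.0
```

```bash
python3 - <<'E'
from h import *
s=r.sense();print(s['tcp_pos'],s['wrist_force']);p=viewer.capture('wrist');save(p,'w2.png')
for o in('tamper_grip','tamper','mat'):
    for f in spotter.silhouettes(o,p)[:1]:
        ys,xs=np.where(f['region']);m=[(xs.min()+xs.max())/2,(ys.min()+ys.max())/2]
        print(o,f['score'],f['uv'],xs.min(),xs.max(),ys.min(),ys.max(),[atz(p,f['uv'],z,s).round(4) for z in(.006,.09)],atz(p,m,.006,s).round(4))
g=[[.468,.107,z] for z in (.006,.09,.118)];print(proj(p,g,s))
E
```

```text
[0.45837417 0.05011584 0.24106039] [-0.29718678 -0.62184734 -0.98117494]
mat 0.61 [337.9, 213.7] 273 368 180 266 [array([0.4408, 0.0967, 0.006 ]), array([0.445, 0.068, 0.09 ])] [0.461  0.1083 0.006 ]
[[314.48083279 221.98385736]
 [312.61038678 253.15094978]
 [311.7611425  267.29977208]]
```

View pics/w2.png

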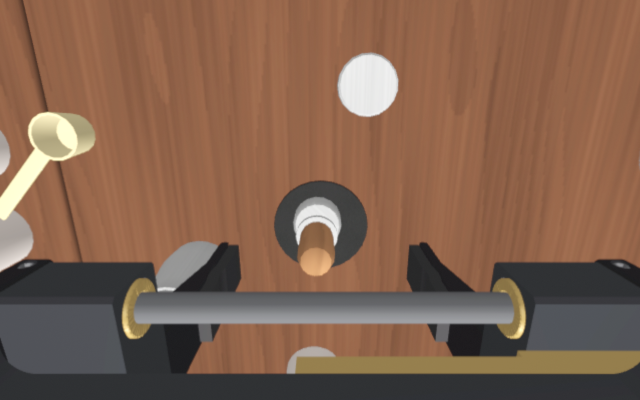

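```bash
python3 - <<'E'
from h import *
s=r.sense();p=viewer.capture('wrist')
print(atz(p,(316,264),.115,s),atz(p,(318,218),.022,s),atz(p,(321,224),.006,s),atz(p,(317,245),.058,s))
E
```

```text
[0.47310913 0.10640857 0.115     ] [0.47294934 0.09720225 0.022     ] [0.46974865 0.11035044 0.006     ] [0.47341183 0.11392514 0.058     ]
```

Emit:
play_rows --commands '[{"fingers": -1, "tx": 0, "ty": -0.012, "tz": 0.076, "ax": 0, "ay": 0, "az": 0}, {"fingers": -1, "tx": 0.09, "ty": -0.012, "tz": 0.076, "ax": 0, "ay": 0, "az": 0}, {"fingers": -1, "tx": 0.09, "ty": -0.012, "tz": 0.076, "ax": 0, "ay": 0, "az": 0}, {"fingers": -1, "tx": 0.09, "ty": -0.012, "tz": 0.076, "ax": 0, "ay": 0, "az": 0}, {"fingers": -1, "tx": 0.09, "ty": -0.012, "tz": 0.076, "ax": 0, "ay": 0, "az": 0}]'

```text
time_s: 3.48
tcp_pos: [0.4747, 0.1068, 0.1729]
ee_rot: [[-0.003, -1.0, -0.0], [-0.003, 0.0, 1.0], [-1.0, 0.003, -0.003]]
wrist_force: [-0.2, 0.8, 0.1]
gripper_width: 1.003
```

```bash
python3 - <<'E'
from h import *
s=r.sense();p=viewer.capture('wrist');save(p,'w3.png');print(s['tcp_pos'])
print(proj(p,[[x,y,z] for x,y in((.471,.107),) for z in (.006,.06,.118)],s))
cv2.imwrite('pics/w3.png',cv2.imread('pics/w3.png')[150:400,180:460])
E
```

```text
[0.47468693 0.10683889 0.17293894]
[[327.22759137 190.60219443]
 [328.14444583 208.36990814]
 [329.62216421 237.00376596]]
```

View pics/w3.png

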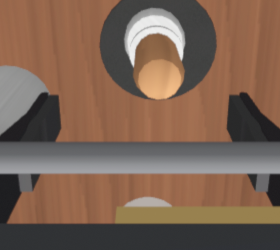

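```bash
python3 - <<'E'
from h import *
s=r.sense();p=viewer.capture('wrist');print(s['tcp_pos'])
print(atz(p,(339,229),.114,s),atz(p,(335,188),.026,s),atz(p,(338,192),.006,s),atz(p,(337,197),.058,s))
E
```

```text
[0.47559105 0.10710406 0.17454929]
[0.46609493 0.10422996 0.114     ] [0.46592194 0.10028294 0.026     ] [0.46239016 0.10932843 0.006     ] [0.4653653  0.09925954 0.058     ]
```

Emit:
play_rows --commands '[{"fingers": -1, "tx": 0.0, "ty": 0.01, "tz": -0.002, "ax": 0, "ay": 0, "az": 0}, {"fingers": -1, "tx": 0.04, "ty": 0.01, "tz": -0.002, "ax": 0, "ay": 0, "az": 0}, {"fingers": -1, "tx": 0.08, "ty": 0.01, "tz": -0.002, "ax": 0, "ay": 0, "az": 0}, {"fingers": -1, "tx": 0.111, "ty": 0.01, "tz": -0.002, "ax": 0, "ay": 0, "az": 0}, {"fingers": -1, "tx": 0.111, "ty": 0.01, "tz": -0.002, "ax": 0, "ay": 0, "az": 0}]'

```text
time_s: 4.0
tcp_pos: [0.4643, 0.1041, 0.0885]
ee_rot: [[-0.006, -1.0, 0.002], [-0.003, 0.002, 1.0], [-1.0, 0.006, -0.003]]
wrist_force: [-0.2, -0.4, -0.7]
gripper_width: 1.001
```

```bash
python3 - <<'E'
from h import *
s=r.sense();p=viewer.capture('wrist');save(p,'w4.png');print(s['tcp_pos'],s['wrist_force'])
cv2.imwrite('pics/w4.png',cv2.imread('pics/w4.png')[80:400,160:480])
E
```

```text
[0.46426607 0.10414239 0.08845744] [-0.22427323 -0.44883357 -0.66976509]
```

View pics/w4.png

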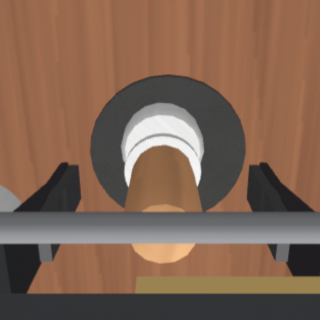

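The handle (crop x≈163) sits midway between the fingers (62 and 264), so I'm closing the gripper.

Emit:
play_rows --commands '[{"fingers": 1, "tx": 0, "ty": 0, "tz": 0, "ax": 0, "ay": 0, "az": 0}, {"fingers": 1, "tx": 0, "ty": 0, "tz": 0, "ax": 0, "ay": 0, "az": 0}, {"fingers": 1, "tx": 0, "ty": 0, "tz": 0, "ax": 0, "ay": 0, "az": 0}, {"fingers": 1, "tx": 0, "ty": 0, "tz": 0, "ax": 0, "ay": 0, "az": 0}, {"fingers": 1, "tx": 0, "ty": 0, "tz": 0, "ax": 0, "ay": 0, "az": 0}]'

```text
time_s: 4.47
tcp_pos: [0.4672, 0.106, 0.0918]
ee_rot: [[0.002, -1.0, -0.0], [0.001, -0.0, 1.0], [-1.0, -0.002, 0.001]]
wrist_force: [-0.4, 0.4, 0.1]
gripper_width: 0.71
```

Emit:
play_rows --commands '[{"fingers": 1, "tx": 0, "ty": 0, "tz": 0, "ax": 0, "ay": 0, "az": 0}, {"fingers": 1, "tx": 0, "ty": 0, "tz": 0, "ax": 0, "ay": 0, "az": 0}, {"fingers": 1, "tx": 0, "ty": 0, "tz": 0, "ax": 0, "ay": 0, "az": 0}, {"fingers": 1, "tx": 0, "ty": 0, "tz": 0, "ax": 0, "ay": 0, "az": 0}, {"fingers": 1, "tx": 0, "ty": 0, "tz": 0, "ax": 0, "ay": 0, "az": 0}]'

```text
time_s: 4.88
tcp_pos: [0.4661, 0.1055, 0.0907]
ee_rot: [[-0.002, -1.0, 0.0], [-0.001, 0.0, 1.0], [-1.0, 0.002, -0.001]]
wrist_force: [-2.3, 0.2, 2.2]
gripper_width: 0.376
```

Emit:
play_rows --commands '[{"fingers": 1, "tx": -0.04, "ty": 0, "tz": 0, "ax": 0, "ay": 0, "az": 0}, {"fingers": 1, "tx": -0.08, "ty": 0, "tz": 0, "ax": 0, "ay": 0, "az": 0}, {"fingers": 1, "tx": -0.12, "ty": 0, "tz": 0, "ax": 0, "ay": 0, "az": 0}, {"fingers": 1, "tx": -0.14, "ty": 0, "tz": 0, "ax": 0, "ay": 0, "az": 0}, {"fingers": 1, "tx": -0.14, "ty": 0, "tz": 0, "ax": 0, "ay": 0, "az": 0}]'

```text
time_s: 5.3
tcp_pos: [0.4685, 0.1067, 0.1989]
ee_rot: [[0.007, -1.0, -0.0], [0.004, -0.0, 1.0], [-1.0, -0.007, 0.003]]
wrist_force: [0.7, -0.3, -3.6]
gripper_width: 0.375
```

Emit:
play_rows --commands '[{"fingers": 1, "tx": 0, "ty": -0.015, "tz": -0.05, "ax": 0, "ay": 0, "az": 0}, {"fingers": 1, "tx": 0, "ty": -0.025, "tz": -0.1, "ax": 0, "ay": 0, "az": 0}, {"fingers": 1, "tx": 0, "ty": -0.04, "tz": -0.15, "ax": 0, "ay": 0, "az": 0}, {"fingers": 1, "tx": 0, "ty": -0.05, "tz": -0.2, "ax": 0, "ay": 0, "az": 0}, {"fingers": 1, "tx": 0, "ty": -0.06, "tz": -0.24, "ax": 0, "ay": 0, "az": 0}]'

```text
time_s: 5.72
tcp_pos: [0.5103, -0.0764, 0.1932]
ee_rot: [[-0.005, -1.0, 0.001], [0.0, 0.001, 1.0], [-1.0, 0.005, 0.0]]
wrist_force: [1.2, 1.2, -2.6]
gripper_width: 0.376
```

Emit:
play_rows --commands '[{"fingers": 1, "tx": 0, "ty": -0.01, "tz": -0.04, "ax": 0, "ay": 0, "az": 0}, {"fingers": 1, "tx": 0, "ty": -0.02, "tz": -0.08, "ax": 0, "ay": 0, "az": 0}, {"fingers": 1, "tx": 0, "ty": -0.02, "tz": -0.08, "ax": 0, "ay": 0, "az": 0}, {"fingers": 1, "tx": 0, "ty": -0.02, "tz": -0.08, "ax": 0, "ay": 0, "az": 0}]'

```text
time_s: 6.05
tcp_pos: [0.5254, -0.1355, 0.1928]
ee_rot: [[-0.005, -1.0, 0.004], [0.001, 0.004, 1.0], [-1.0, 0.005, 0.001]]
wrist_force: [-0.1, 0.3, -4.2]
gripper_width: 0.377
```

```bash
python3 - <<'E'
from h import *
S=[];
for i in range(4):
    s=r.sense();p=viewer.capture('wrist');S.append(s['tcp_pos']);print(s['tcp_pos'],s['wrist_force'],s['moment'])
save(p,'w5.png')
X=[(.635,-.231,.123),(.513,-.207,.115),(.501,-.179,.125),(.533,-.185,.125),(.488,-.2296,.12),(.528,-.2357,.12)]
print(proj(p,X,s).round(1))
E
```

```text
[ 0.52540107 -0.13554144  0.19280392] [-0.12104768  0.30767558 -4.18080308] [ 0.13514888  0.08945749 -0.04705355]
[ 0.52530066 -0.13456575  0.19317437] [-1.1068219  -0.02686324 -2.82815438] [ 0.06500869 -0.05495077 -0.04955502]
[ 0.52553365 -0.13393293  0.19374409] [ 0.53684447  0.15560234 -3.22650677] [0.01646686 0.03130034 0.06089971]
[ 0.52582022 -0.13353656  0.19434167] [ 0.21015752  0.39925529 -3.45521065] [0.02621586 0.00889136 0.00864936]
[[135.5  69.6]
 [344.3 112.2]
 [363.8 159.6]
 [312.1 149.9]
 [387.9  73.1]
 [320.2  61.8]]
```

View pics/w5.png

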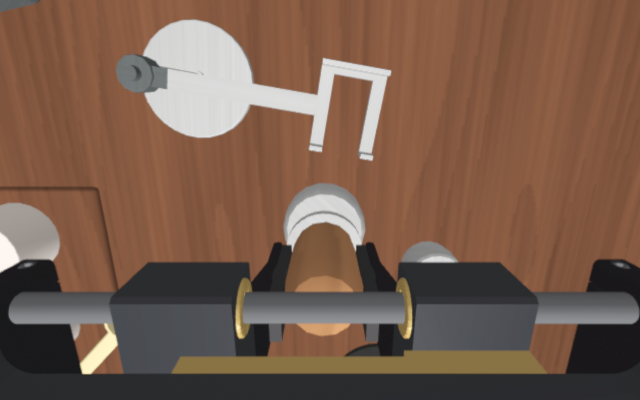

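```bash
python3 - <<'E'
from h import *
s=r.sense();p=viewer.capture('wrist');t=s['tcp_pos'];print(t)
T=[atz(p,u,.125,s) for u in((316,148),(366,155))];Rm=[atz(p,u,.122,s) for u in((325,62),(389,72))]
c=atz(p,(136,72),.123,s)
print(T,Rm,c)
m=(T[0]+T[1])/2;k=(Rm[0]+Rm[1])/2;h=(m+k)/2;print(h,(m-k)[:2],np.linalg.norm((m-k)[:2]),np.degrees(np.arctan2((m-k)[0],(m-k)[1])),np.linalg.norm(h-c),np.degrees(np.arctan2(*(h-c)[1::-1])))
uz=t[2]-.085
print(proj(p,[t+[0,0,z-.085] for z in(0,.02,.046,.052,.084,.112)],s).round(1))
E
```

```text
[ 0.52607544 -0.13331684  0.19483539]
[array([ 0.53096652, -0.18586387,  0.125     ]), array([ 0.50001455, -0.18160634,  0.125     ])] [array([ 0.525592  , -0.23527714,  0.122     ]), array([ 0.48806368, -0.22992495,  0.122     ])] [ 0.63564142 -0.22944419  0.123     ]
[ 0.51115918 -0.20816808  0.1235    ] [0.00866269 0.04886594] 0.04962784039877508 10.052653179881409 0.1262883594073754 170.30090505711752
[[323.7 220. ]
 [323.7 230.5]
 [323.8 247.2]
 [323.9 251.7]
 [324.1 280.9]
 [324.3 317.2]]
```

The hook is clear in the wrist view, with tips at (316,148) and (366,155) and the rim at (325,62)-(389,72). That puts the seat near (0.511, -0.208) with the mouth turned about 10°. I lower to entry height, then go in along the mouth line.

Emit:
play_rows --commands '[{"fingers": 1, "tx": 0.02, "ty": 0.003, "tz": 0, "ax": 0, "ay": 0, "az": 0}, {"fingers": 1, "tx": 0.035, "ty": 0.003, "tz": 0, "ax": 0, "ay": 0, "az": 0}, {"fingers": 1, "tx": 0.035, "ty": 0.003, "tz": 0, "ax": 0, "ay": 0, "az": 0}, {"fingers": 1, "tx": 0.035, "ty": 0.003, "tz": 0, "ax": 0, "ay": 0, "az": 0}, {"fingers": 1, "tx": 0.035, "ty": 0.003, "tz": 0, "ax": 0, "ay": 0, "az": 0}]'

```text
time_s: 6.72
tcp_pos: [0.5251, -0.1338, 0.1703]
ee_rot: [[0.001, -1.0, -0.001], [-0.0, -0.001, 1.0], [-1.0, -0.001, -0.0]]
wrist_force: [0.2, -0.3, -3.0]
gripper_width: 0.375
```

Emit:
play_rows --commands '[{"fingers": 1, "tx": 0, "ty": 0.0035, "tz": -0.02, "ax": 0, "ay": 0, "az": 0}, {"fingers": 1, "tx": 0, "ty": 0.007, "tz": -0.04, "ax": 0, "ay": 0, "az": 0}, {"fingers": 1, "tx": 0, "ty": 0.0095, "tz": -0.054, "ax": 0, "ay": 0, "az": 0}, {"fingers": 1, "tx": 0, "ty": 0.0095, "tz": -0.054, "ax": 0, "ay": 0, "az": 0}, {"fingers": 1, "tx": 0, "ty": 0.0095, "tz": -0.054, "ax": 0, "ay": 0, "az": 0}]'

```text
time_s: 7.13
tcp_pos: [0.5176, -0.1751, 0.1701]
ee_rot: [[0.001, -1.0, 0.001], [0.0, 0.001, 1.0], [-1.0, -0.001, 0.0]]
wrist_force: [0.1, 0.8, -3.0]
gripper_width: 0.378
```

```bash
cat > f.py <<'E'
from h import *
import sys
S=[]
for i in range(5):
    s=r.sense();p=viewer.capture('side' if i<4 else 'wrist');S.append(np.r_[s['tcp_pos']*1000,s['wrist_force'],s['moment']*1000])
print(np.mean(S,0).round(1),np.std(S,0).round(1),s['time_s'])
if len(sys.argv)>1: save(p,sys.argv[1]); cv2.imwrite('pics/'+sys.argv[1],cv2.imread('pics/'+sys.argv[1])[0:400,100:540])
E
python3 f.py w6.png
```

```text
[ 5.176e+02 -1.746e+02  1.699e+02 -1.000e-01  5.000e-01 -3.400e+00
 -4.900e+00  1.500e+00  1.940e+01] [ 0.   0.3  0.1  0.5  0.3  0.4 24.5 38.5 31.8] 7.3333
```

View pics/w6.png

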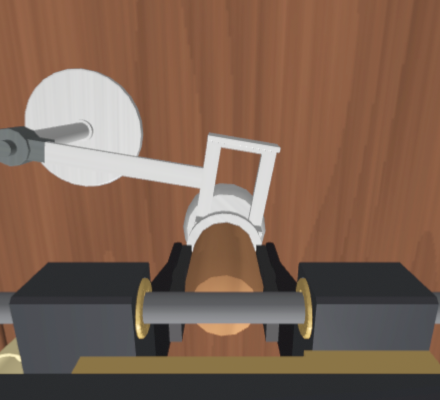

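```bash
python3 - <<'E'
from h import *
s=r.sense();p=viewer.capture('wrist');t=s['tcp_pos'];print(t)
g=lambda u,z=.115:atz(p,(u[0]+100,u[1]),z,s)
for a,b in(((209,190),(260,190)),((211,175),(264,175))):
    a,b=g(a),g(b);m=(a+b)/2;print(a,b,m)
k=(g((210,137),.125)+g((279,150),.125))/2;print('rim',k, (m-k)[:2]/np.linalg.norm((m-k)[:2]))
print('axis at collar',g((226,212),t[2]-.085+.052))  # collar far edge
E
```

```text
[ 0.51752231 -0.17427973  0.16965735]
[ 0.52647222 -0.20414705  0.115     ] [ 0.49622372 -0.2042096   0.115     ] [ 0.51134797 -0.20417832  0.115     ]
[ 0.52520641 -0.21322947  0.115     ] [ 0.49418524 -0.21329241  0.115     ] [ 0.50969582 -0.21326094  0.115     ]
rim [ 0.5064649  -0.23283994  0.125     ] [0.16281797 0.98665612]
axis at collar [ 0.51650303 -0.1976844   0.13665735]
```

Emit:
play_rows --commands '[{"fingers": 1, "tx": 0, "ty": 0.0025, "tz": -0.015, "ax": 0, "ay": 0, "az": 0}, {"fingers": 1, "tx": 0, "ty": 0.005, "tz": -0.03, "ax": 0, "ay": 0, "az": 0}, {"fingers": 1, "tx": 0, "ty": 0.0078, "tz": -0.045, "ax": 0, "ay": 0, "az": 0}, {"fingers": 1, "tx": 0, "ty": 0.0078, "tz": -0.045, "ax": 0, "ay": 0, "az": 0}]'

```text
time_s: 7.77
tcp_pos: [0.511, -0.2106, 0.1695]
ee_rot: [[-0.0, -1.0, 0.002], [-0.0, 0.002, 1.0], [-1.0, 0.0, -0.0]]
wrist_force: [0.2, 0.5, -4.0]
gripper_width: 0.377
```

```bash
python3 f.py w7.png
```

```text
[ 5.112e+02 -2.096e+02  1.694e+02  2.000e-01 -1.000e-01 -3.500e+00
  2.480e+01  5.100e+00  3.800e+00] [ 0.1  0.6  0.   0.2  0.5  0.3 56.  22.6 43.6] 7.9667
```

View pics/w7.png

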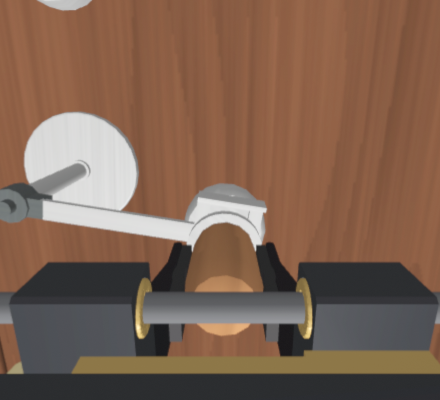

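No contact in the throat yet. Now I feel for the closed end.

Emit:
play_rows --commands '[{"fingers": 1, "tx": 0, "ty": 0.0007, "tz": -0.004, "ax": 0, "ay": 0, "az": 0}, {"fingers": 1, "tx": 0, "ty": 0.0014, "tz": -0.008, "ax": 0, "ay": 0, "az": 0}, {"fingers": 1, "tx": 0, "ty": 0.0014, "tz": -0.008, "ax": 0, "ay": 0, "az": 0}, {"fingers": 1, "tx": 0, "ty": 0.0014, "tz": -0.008, "ax": 0, "ay": 0, "az": 0}]'

```text
time_s: 8.35
tcp_pos: [0.5104, -0.2146, 0.1696]
ee_rot: [[0.0, -1.0, 0.0], [0.0, 0.0, 1.0], [-1.0, -0.0, 0.0]]
wrist_force: [1.0, -0.1, -3.6]
gripper_width: 0.375
```

```bash
python3 f.py
```

```text
[ 5.105e+02 -2.145e+02  1.696e+02  4.000e-01  1.000e-01 -3.300e+00
 -1.270e+01  8.900e+00 -1.240e+01] [ 0.   0.1  0.   0.4  0.2  0.3 27.  19.3 18.1] 8.55
```

Emit:
play_rows --commands '[{"fingers": 1, "tx": 0, "ty": 0.0004, "tz": -0.002, "ax": 0, "ay": 0, "az": 0}, {"fingers": 1, "tx": 0, "ty": 0.0007, "tz": -0.004, "ax": 0, "ay": 0, "az": 0}, {"fingers": 1, "tx": 0, "ty": 0.0007, "tz": -0.004, "ax": 0, "ay": 0, "az": 0}, {"fingers": 1, "tx": 0, "ty": 0.0007, "tz": -0.004, "ax": 0, "ay": 0, "az": 0}]'

```text
time_s: 8.93
tcp_pos: [0.5099, -0.2176, 0.1695]
ee_rot: [[-0.0, -1.0, 0.0], [-0.0, 0.0, 1.0], [-1.0, 0.0, -0.0]]
wrist_force: [-0.1, 0.6, -4.0]
gripper_width: 0.378
```

```bash
python3 f.py
```

```text
[ 5.099e+02 -2.175e+02  1.695e+02  1.000e-01 -2.000e-01 -3.300e+00
 -1.940e+01  5.400e+00 -2.970e+01] [ 0.   0.   0.   0.5  0.5  0.4 15.5 27.7 30.2] 9.1333
```

Emit:
play_rows --commands '[{"fingers": 1, "tx": 0, "ty": 0.0005, "tz": -0.003, "ax": 0, "ay": 0, "az": 0}, {"fingers": 1, "tx": 0, "ty": 0.0005, "tz": -0.003, "ax": 0, "ay": 0, "az": 0}, {"fingers": 1, "tx": 0, "ty": 0.0005, "tz": -0.003, "ax": 0, "ay": 0, "az": 0}]'

```text
time_s: 9.43
tcp_pos: [0.5095, -0.2198, 0.1695]
ee_rot: [[-0.0, -1.0, 0.0], [-0.0, 0.0, 1.0], [-1.0, 0.0, -0.0]]
wrist_force: [-0.9, -0.5, -3.0]
gripper_width: 0.378
```

```bash
python3 f.py
```

```text
[ 5.095e+02 -2.198e+02  1.695e+02 -2.000e-01 -3.000e-01 -3.400e+00
 -5.500e+00  2.230e+01  2.500e+00] [ 0.   0.   0.   0.4  0.6  0.3 10.7 14.8 27.7] 9.6333
```

Emit:
play_rows --commands '[{"fingers": 1, "tx": 0, "ty": 0.0005, "tz": -0.003, "ax": 0, "ay": 0, "az": 0}, {"fingers": 1, "tx": 0, "ty": 0.0005, "tz": -0.003, "ax": 0, "ay": 0, "az": 0}, {"fingers": 1, "tx": 0, "ty": 0.0005, "tz": -0.003, "ax": 0, "ay": 0, "az": 0}]'

```text
time_s: 9.93
tcp_pos: [0.5093, -0.222, 0.1696]
ee_rot: [[0.0, -1.0, 0.0], [0.0, 0.0, 1.0], [-1.0, -0.0, 0.0]]
wrist_force: [0.3, 1.5, -3.6]
gripper_width: 0.376
```

```bash
python3 f.py
```

```text
[ 5.093e+02 -2.219e+02  1.696e+02  2.000e-01  8.000e-01 -3.500e+00
  2.059e+02 -7.670e+01  1.410e+01] [ 0.   0.   0.   0.5  0.6  0.5 43.6 19.1 15.6] 10.1333
```

Emit:
play_rows --commands '[{"fingers": 1, "tx": 0, "ty": 0.0004, "tz": -0.002, "ax": 0, "ay": 0, "az": 0}, {"fingers": 1, "tx": 0, "ty": 0.0004, "tz": -0.002, "ax": 0, "ay": 0, "az": 0}, {"fingers": 1, "tx": 0, "ty": 0.0004, "tz": -0.002, "ax": 0, "ay": 0, "az": 0}]'

```text
time_s: 10.43
tcp_pos: [0.5092, -0.2233, 0.1696]
ee_rot: [[0.001, -1.0, 0.0], [0.0, 0.0, 1.0], [-1.0, -0.001, 0.0]]
wrist_force: [1.7, 1.3, -3.7]
gripper_width: 0.375
```

```bash
python3 f.py
```

```text
[ 509.1 -223.3  169.6    1.     1.8   -3.3  693.6 -374.1    2.6] [ 0.   0.   0.   0.5  0.6  0.4 24.1 43.2 33.3] 10.6333
```

Contact with the closed end showed at TCP y≈-0.2213, pushing at most about 2 N. I back off 14 mm to the seat, then check the sideways centring by feel.

Emit:
play_rows --commands '[{"fingers": 1, "tx": 0, "ty": -0.0018, "tz": 0.01, "ax": 0, "ay": 0, "az": 0}, {"fingers": 1, "tx": 0, "ty": -0.0037, "tz": 0.0213, "ax": 0, "ay": 0, "az": 0}, {"fingers": 1, "tx": 0, "ty": -0.0037, "tz": 0.0213, "ax": 0, "ay": 0, "az": 0}, {"fingers": 1, "tx": 0, "ty": -0.0037, "tz": 0.0213, "ax": 0, "ay": 0, "az": 0}]'

```text
time_s: 11.02
tcp_pos: [0.5115, -0.207, 0.1696]
ee_rot: [[-0.001, -1.0, -0.001], [-0.0, -0.001, 1.0], [-1.0, 0.001, -0.0]]
wrist_force: [0.2, 0.1, -2.8]
gripper_width: 0.376
```

```bash
python3 f.py
```

```text
[ 5.115e+02 -2.074e+02  1.696e+02 -1.000e-01  1.000e-01 -3.100e+00
 -9.200e+00 -2.330e+01  9.700e+00] [ 0.   0.2  0.   0.5  0.4  0.5  9.  45.8  9.6] 11.2167
```

Emit:
play_rows --commands '[{"fingers": 1, "tx": 0, "ty": 0.0027, "tz": 0.0005, "ax": 0, "ay": 0, "az": 0}, {"fingers": 1, "tx": 0, "ty": 0.0053, "tz": 0.001, "ax": 0, "ay": 0, "az": 0}, {"fingers": 1, "tx": 0, "ty": 0.0053, "tz": 0.001, "ax": 0, "ay": 0, "az": 0}, {"fingers": 1, "tx": 0, "ty": 0.0053, "tz": 0.001, "ax": 0, "ay": 0, "az": 0}]'

```text
time_s: 11.6
tcp_pos: [0.5075, -0.2068, 0.1696]
ee_rot: [[0.0, -1.0, 0.0], [-0.0, 0.0, 1.0], [-1.0, -0.0, -0.0]]
wrist_force: [1.2, -0.2, -4.2]
gripper_width: 0.377
```

```bash
python3 f.py
```

```text
[ 5.077e+02 -2.068e+02  1.696e+02  4.000e-01 -2.000e-01 -3.600e+00
 -1.610e+01 -1.140e+01  7.900e+00] [ 0.1  0.   0.   0.5  0.1  0.7 12.1 11.4 22.2] 11.8
```

Emit:
play_rows --commands '[{"fingers": 1, "tx": 0, "ty": 0.0027, "tz": 0.0005, "ax": 0, "ay": 0, "az": 0}, {"fingers": 1, "tx": 0, "ty": 0.0027, "tz": 0.0005, "ax": 0, "ay": 0, "az": 0}, {"fingers": 1, "tx": 0, "ty": 0.0027, "tz": 0.0005, "ax": 0, "ay": 0, "az": 0}]'

```text
time_s: 12.1
tcp_pos: [0.5055, -0.2064, 0.1695]
ee_rot: [[-0.0, -1.0, 0.0], [0.0, 0.0, 1.0], [-1.0, 0.0, 0.0]]
wrist_force: [0.0, -0.6, -3.7]
gripper_width: 0.376
```

```bash
python3 f.py
```

```text
[ 505.6 -206.4  169.6   -0.     0.    -3.5   17.1   14.2   -2.5] [ 0.1  0.   0.   0.1  0.5  0.2 25.6 43.8 17.7] 12.3
```

Emit:
play_rows --commands '[{"fingers": 1, "tx": 0, "ty": -0.013, "tz": -0.0025, "ax": 0, "ay": 0, "az": 0}, {"fingers": 1, "tx": 0, "ty": -0.013, "tz": -0.0025, "ax": 0, "ay": 0, "az": 0}, {"fingers": 1, "tx": 0, "ty": -0.013, "tz": -0.0025, "ax": 0, "ay": 0, "az": 0}]'

```text
time_s: 12.6
tcp_pos: [0.5161, -0.2084, 0.1694]
ee_rot: [[0.0, -1.0, 0.0], [-0.0, 0.0, 1.0], [-1.0, -0.0, -0.0]]
wrist_force: [-0.1, -0.5, -3.3]
gripper_width: 0.381
```

```bash
python3 f.py
```

```text
[ 5.157e+02 -2.083e+02  1.694e+02 -2.000e-01  0.000e+00 -3.200e+00
 -1.170e+01  5.090e+01 -7.800e+00] [ 0.2  0.   0.1  0.1  0.3  0.6 12.6 16.1 32.2] 12.8
```

The throat is free from x = 0.5056 to 0.5157, so its centre is about 0.5107. I centre on that and lower in steps.

Emit:
play_rows --commands '[{"fingers": 1, "tx": 0, "ty": 0.0063, "tz": 0.001, "ax": 0, "ay": 0, "az": 0}, {"fingers": 1, "tx": 0.004, "ty": 0.0063, "tz": 0.001, "ax": 0, "ay": 0, "az": 0}, {"fingers": 1, "tx": 0.008, "ty": 0.0063, "tz": 0.001, "ax": 0, "ay": 0, "az": 0}, {"fingers": 1, "tx": 0.011, "ty": 0.0063, "tz": 0.001, "ax": 0, "ay": 0, "az": 0}, {"fingers": 1, "tx": 0.011, "ty": 0.0063, "tz": 0.001, "ax": 0, "ay": 0, "az": 0}]'

```text
time_s: 13.27
tcp_pos: [0.5102, -0.2074, 0.1605]
ee_rot: [[-0.001, -1.0, 0.0], [0.0, 0.0, 1.0], [-1.0, 0.001, 0.0]]
wrist_force: [-0.5, 0.3, -4.2]
gripper_width: 0.377
```

```bash
python3 f.py
```

```text
[ 5.106e+02 -2.075e+02  1.610e+02 -1.000e-01  1.000e-01 -3.400e+00
 -1.770e+01  1.500e+01 -6.300e+00] [ 0.2  0.1  0.3  0.4  0.2  0.5 18.  21.5 33.9] 13.4667
```

Emit:
play_rows --commands '[{"fingers": 1, "tx": 0.002, "ty": 0, "tz": 0, "ax": 0, "ay": 0, "az": 0}, {"fingers": 1, "tx": 0.004, "ty": 0, "tz": 0, "ax": 0, "ay": 0, "az": 0}, {"fingers": 1, "tx": 0.004, "ty": 0, "tz": 0, "ax": 0, "ay": 0, "az": 0}, {"fingers": 1, "tx": 0.004, "ty": 0, "tz": 0, "ax": 0, "ay": 0, "az": 0}]'

```text
time_s: 13.85
tcp_pos: [0.5106, -0.2075, 0.1581]
ee_rot: [[-0.0, -1.0, 0.0], [0.0, 0.0, 1.0], [-1.0, 0.0, 0.0]]
wrist_force: [-0.2, -0.6, -3.0]
gripper_width: 0.381
```

```bash
python3 f.py
```

```text
[ 5.107e+02 -2.075e+02  1.583e+02 -2.000e-01 -0.000e+00 -3.500e+00
 -4.400e+00 -1.010e+01 -4.000e+00] [ 0.1  0.   0.1  0.5  0.5  0.3 19.8 22.8 30.4] 14.05
```

Emit:
play_rows --commands '[{"fingers": 1, "tx": 0.002, "ty": 0, "tz": 0, "ax": 0, "ay": 0, "az": 0}, {"fingers": 1, "tx": 0.004, "ty": 0, "tz": 0, "ax": 0, "ay": 0, "az": 0}, {"fingers": 1, "tx": 0.004, "ty": 0, "tz": 0, "ax": 0, "ay": 0, "az": 0}, {"fingers": 1, "tx": 0.004, "ty": 0, "tz": 0, "ax": 0, "ay": 0, "az": 0}]'

```text
time_s: 14.43
tcp_pos: [0.5106, -0.2075, 0.1551]
ee_rot: [[-0.0, -1.0, 0.0], [0.0, 0.0, 1.0], [-1.0, 0.0, 0.0]]
wrist_force: [0.1, 0.1, -3.3]
gripper_width: 0.376
```

```bash
python3 f.py
```

```text
[ 5.107e+02 -2.075e+02  1.553e+02  1.000e-01 -4.000e-01 -3.100e+00
  1.400e+00 -9.500e+00 -1.600e+00] [ 0.1  0.   0.1  0.4  0.6  0.4 27.2 33.4 13.9] 14.6333
```

Emit:
play_rows --commands '[{"fingers": 1, "tx": 0.002, "ty": 0, "tz": 0, "ax": 0, "ay": 0, "az": 0}, {"fingers": 1, "tx": 0.002, "ty": 0, "tz": 0, "ax": 0, "ay": 0, "az": 0}, {"fingers": 1, "tx": 0.002, "ty": 0, "tz": 0, "ax": 0, "ay": 0, "az": 0}]'

```text
time_s: 14.93
tcp_pos: [0.5106, -0.2075, 0.1537]
ee_rot: [[-0.0, -1.0, -0.0], [0.0, -0.0, 1.0], [-1.0, 0.0, 0.0]]
wrist_force: [-0.0, -0.8, -2.4]
gripper_width: 0.376
```

```bash
python3 f.py w8.png
```

```text
[ 5.106e+02 -2.075e+02  1.538e+02  2.000e-01 -4.000e-01 -2.900e+00
  2.080e+01  6.700e+00  1.780e+01] [ 0.   0.   0.   0.4  0.4  0.6 32.  11.1 37.9] 15.1333
```

View pics/w8.png

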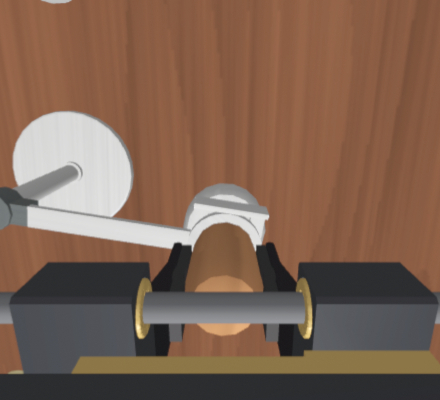

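Emit:
play_rows --commands '[{"fingers": 1, "tx": 0.002, "ty": 0, "tz": 0, "ax": 0, "ay": 0, "az": 0}, {"fingers": 1, "tx": 0.002, "ty": 0, "tz": 0, "ax": 0, "ay": 0, "az": 0}, {"fingers": 1, "tx": 0.002, "ty": 0, "tz": 0, "ax": 0, "ay": 0, "az": 0}]'

```text
time_s: 15.43
tcp_pos: [0.5109, -0.2076, 0.1525]
ee_rot: [[0.0, -1.0, -0.0], [-0.0, -0.0, 1.0], [-1.0, -0.0, -0.0]]
wrist_force: [-0.6, -0.5, -2.4]
gripper_width: 0.374
```

```bash
python3 f.py
```

```text
[ 5.108e+02 -2.075e+02  1.525e+02 -1.000e-01 -1.000e-01 -2.200e+00
  6.000e+00 -3.120e+01  1.800e+00] [ 0.   0.   0.   0.3  0.5  0.3 28.9 28.1 13.7] 15.6333
```

Emit:
play_rows --commands '[{"fingers": 1, "tx": 0.0015, "ty": 0, "tz": 0, "ax": 0, "ay": 0, "az": 0}, {"fingers": 1, "tx": 0.0015, "ty": 0, "tz": 0, "ax": 0, "ay": 0, "az": 0}, {"fingers": 1, "tx": 0.0015, "ty": 0, "tz": 0, "ax": 0, "ay": 0, "az": 0}]'

```text
time_s: 15.93
tcp_pos: [0.5108, -0.2075, 0.1514]
ee_rot: [[0.0, -1.0, -0.0], [-0.0, -0.0, 1.0], [-1.0, -0.0, -0.0]]
wrist_force: [0.6, 1.6, -0.8]
gripper_width: 0.374
```

```bash
python3 f.py
```

```text
[ 5.108e+02 -2.075e+02  1.514e+02 -4.000e-01  2.000e-01 -5.000e-01
  3.600e+00  4.270e+01  2.240e+01] [ 0.   0.   0.   0.6  0.8  0.2 40.2  9.1 30.8] 16.1333
```

The weight has moved onto the hook: Fz went from -3.5 to -0.5 N, with side forces and moments near zero. I'll look once more before letting go.

Emit:
play_rows --commands '[{"fingers": 1, "tx": 0.0006, "ty": 0, "tz": 0, "ax": 0, "ay": 0, "az": 0}, {"fingers": 1, "tx": 0.0006, "ty": 0, "tz": 0, "ax": 0, "ay": 0, "az": 0}, {"fingers": 1, "tx": 0.0006, "ty": 0, "tz": 0, "ax": 0, "ay": 0, "az": 0}]'

```text
time_s: 16.43
tcp_pos: [0.5108, -0.2075, 0.1509]
ee_rot: [[0.0, -1.0, -0.0], [-0.0, -0.0, 1.0], [-1.0, -0.0, -0.0]]
wrist_force: [0.3, 0.9, -0.0]
gripper_width: 0.376
```

```bash
cat > v.py <<'E'
import sys
from h import *
a=viewer.capture('scene')['image'][140:250,210:320];b=viewer.capture('side')['image'][160:270,310:420]
cv2.imwrite('pics/'+sys.argv[1],cv2.cvtColor(cv2.resize(np.hstack([a,b]),(800,400),interpolation=2),cv2.COLOR_RGB2BGR))
E
python3 v.py s1.png; python3 f.py
```

```text
[ 5.108e+02 -2.075e+02  1.508e+02 -0.000e+00  3.000e-01 -1.000e-01
  1.830e+01 -3.650e+01  1.210e+01] [ 0.   0.   0.   0.2  0.5  0.6 17.8 17.9 24.8] 16.7333
```

View pics/s1.png

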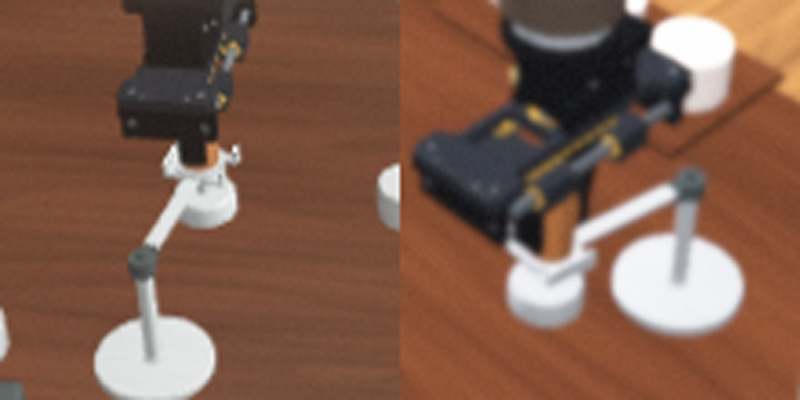

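The tamper hangs in the hook with its collar within the rim and tips, and its weight is fully carried. Releasing, then going straight up.

Emit:
play_rows --commands '[{"fingers": -0.3, "tx": 0, "ty": 0, "tz": 0, "ax": 0, "ay": 0, "az": 0}, {"fingers": -0.3, "tx": 0, "ty": 0, "tz": 0, "ax": 0, "ay": 0, "az": 0}, {"fingers": -0.3, "tx": 0, "ty": 0, "tz": 0, "ax": 0, "ay": 0, "az": 0}, {"fingers": -0.3, "tx": 0, "ty": 0, "tz": 0, "ax": 0, "ay": 0, "az": 0}, {"fingers": -0.3, "tx": 0, "ty": 0, "tz": 0, "ax": 0, "ay": 0, "az": 0}]'

```text
time_s: 17.2
tcp_pos: [0.5107, -0.2075, 0.1508]
ee_rot: [[0.0, -1.0, -0.0], [-0.0, -0.0, 1.0], [-1.0, -0.0, -0.0]]
wrist_force: [-0.3, 0.4, -0.3]
gripper_width: 0.623
```

Emit:
play_rows --commands '[{"fingers": -0.3, "tx": 0, "ty": 0, "tz": 0, "ax": 0, "ay": 0, "az": 0}, {"fingers": -0.3, "tx": -0.01, "ty": 0, "tz": 0, "ax": 0, "ay": 0, "az": 0}, {"fingers": -0.3, "tx": -0.03, "ty": 0, "tz": 0, "ax": 0, "ay": 0, "az": 0}, {"fingers": -0.3, "tx": -0.06, "ty": 0, "tz": 0, "ax": 0, "ay": 0, "az": 0}, {"fingers": -0.3, "tx": -0.1, "ty": 0, "tz": 0, "ax": 0, "ay": 0, "az": 0}]'

```text
time_s: 17.62
tcp_pos: [0.5095, -0.2073, 0.2252]
ee_rot: [[-0.004, -1.0, 0.0], [0.001, 0.0, 1.0], [-1.0, 0.004, 0.001]]
wrist_force: [0.4, 0.5, -0.3]
gripper_width: 0.649
```

Emit:
play_rows --commands '[{"fingers": -0.3, "tx": -0.05, "ty": 0, "tz": 0.05, "ax": 0, "ay": 0, "az": 0}, {"fingers": -0.3, "tx": -0.06, "ty": 0, "tz": 0.1, "ax": 0, "ay": 0, "az": 0}, {"fingers": -0.3, "tx": -0.06, "ty": 0, "tz": 0.15, "ax": 0, "ay": 0, "az": 0}, {"fingers": -0.3, "tx": -0.06, "ty": 0, "tz": 0.15, "ax": 0, "ay": 0, "az": 0}, {"fingers": -0.3, "tx": -0.06, "ty": 0, "tz": 0.15, "ax": 0, "ay": 0, "az": 0}]'

```text
time_s: 18.03
tcp_pos: [0.5109, -0.0931, 0.272]
ee_rot: [[0.002, -1.0, -0.004], [0.0, -0.004, 1.0], [-1.0, -0.002, 0.0]]
wrist_force: [-0.5, -0.3, -1.2]
gripper_width: 0.649
```

```bash
python3 v.py s2.png
```

```text
(no output)
```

View pics/s2.png

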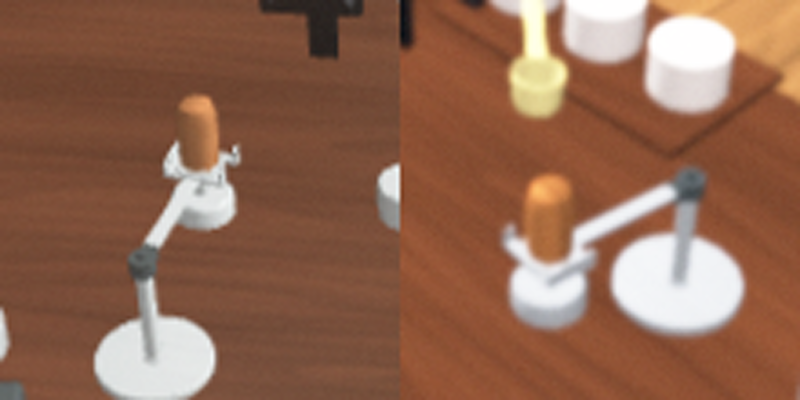

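The tamper hangs upright in the hook, between the tips and the rim, with the gripper well clear. Handing in.

```bash
python3 -c "
from station import job;print(job.finish_job())"
```

```text
the job is handed in; nothing more can be done
None
```

The tamper is put away on the hook, and I handed the job in at about 18 s of the 51 s allowed.

- **Getting in:** I took the tamper by its wooden handle and brought the neck in sideways through the mouth, which was turned about 10° in world axes.
- **Finding the seat:** I felt the closed end with about 2 N on the hook and backed off 14 mm. A sideways check found no limb contact over about 10 mm of the throat, apart from a slight moment at the +x end, and I took the middle of that.
- **Letting down:** The collar went past the tips and rim with no measurable contact. I lowered it until the hook carried the whole weight (wrist force along z went from -3.5 N to -0.1 N), with side forces and moments near zero, then opened the gripper and backed away.

The last pictures, taken after release, show the tamper hanging straight between the tips and the rim, with the gripper clear. No move went near the other things. The last pictures show only part of the shelf, so I did not check every one of them again afterwards.

One reading did not fully fit: the push on the closed end had a slightly larger sideways part than the hook's angle explains. The sideways check gave no sign that the neck was off centre.

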